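# Rack the knocking bars heavy end down

### The arm

A 7-joint arm with a two-finger parallel gripper is mounted at the origin on the work surface. World frame = base frame: x ahead of the robot, y to its left, z up, the work surface at z = 0. Lengths are in m, angles in rad, forces in N, time in s.
With the tool pointing down it reaches from about 0.425 to 0.925 m from the base axis. Payload 6.8 kg.
Tool frame: the origin (TCP) lies midway between the tips of the shut fingers; the grasp point (between the pads) lies r.grip_point_offset behind it (r.grip_point_offset is the distance from the TCP to the grasp point, in m); z points along the fingers, y is the direction in which the jaws open and shut (so a half turn about z gives the same grasp; the last joint's range is limited). The gripper opens to 85 mm and grips with 20 to 120 N. Pads are 22 mm wide; open, the fingers measure 114 mm over their backs; the gripper's body (76 mm by 85 mm) begins 54 mm behind the grasp point. The pads swing forward as they close: fully open they stand 13 mm farther back than shut.
Start: joints at [-1.245, 0.477, 0.022, 1.555, -0.011, 1.109, -0.083], TCP at [0.284, 0.612, 0.208] pointing down, gripper open.
Joint ranges: [-2.96, 2.96], [-0.34, 2.1], [-1.41, 1.46], [0.24, 2.44], [-1.37, 4.51], [0.17, 1.92], [-2.96, 2.96]. Speed limits (rad/s): [2.39, 2.39, 3.14, 3.14, 3.14, 3.14, 3.14].

### API

Orientations are given as a rotation vector (axis times angle).
In Python, from bench import r gives the robot as it stands. The module is installed in compiled form; this text tells all that it offers.
- The arm moves only by the tool play_rows, never from a script. Its argument "deltas" is a list of rows, each a list of 3 entries, a list of its own where there are three numbers: the finger opening in mm, from 0 to 85.4, then the shift along the tool's x, y, z in mm, then the turn, a rotation vector about the tool's x, y, z in rad. A call has 1 to 8 rows; each row is the pose to reach, as a shift and turn from the pose measured when the call began, along the tool's axes at that moment; what a row does not reach only later rows make up. A row lasts 1/8 s, in which the tool goes at most 62.5 mm and 10.7 degrees, less where a joint would pass 70% of its speed; a pose out of reach is approached as far as the arm can. A call with a gripper value outside its range is refused whole. The fingers move at their own pace and stop on an object; "squeeze" is the grip in N (left out, the last holds). Time passes only in rows, so rows that repeat a pose let the fingers close. It gives the time, the measured TCP pose, the force and the opening at its end, in the units of the state.
- r.get_obs(): the state, without advancing time (a new reading comes with each control period).
- r.grab_frame(name): name is "side" or "top"; returns (picture, depth): 400x640x3 uint8, red, green, blue; 400x640 float32, m along the optical axis (not along the pixel's ray), 0 where there is no reading.
- r.camera_model(name): a dict with "mtx" (3x3 intrinsics, pixels), "rvec" (rotation vector, rad) and "tvec" (3), from world to camera coordinates, as OpenCV has them. Camera axes: x right, y down, z forward; pixel columns grow to the right and rows downward; lengths in m; the calibration is good to about 2 mm. A picture is of the moment at which its call begins. camera_model takes no time and is no camera call.
- r.hand_in(): hands the job in, once; it reports no verdict.
The state is a dict: "clock": time; "joints": joint angles; "qvel": joint speeds; "tau": joint torques, N m; "tcp_pos": TCP position; "orientation": TCP orientation; "contact_force": force on the tool from outside, world axes, zero at the start; "moment": the same for the moment, N m; "grip_width": finger opening in m.
Only numpy, scipy, OpenCV 4.12 (cv2) and the standard library are available. Lean on these libraries where they do the work, as an engineer would, in place of code of your own. Each camera call takes 0.05 s, during which the arm holds its last target. There are 200 camera calls.

### The job

Three knocking bars lie on the welding bench; each looks the same at both ends, but a lead slug hidden in one end makes that end heavy. Find the heavy end of each bar (lift it at mid-length and feel or see which way it tips) and lay all three in the sloping rack, one to a bay, resting on both rails with the heavy end down at the red foot lip. Set them in without dropping them, and leave the stack of grinding discs, the wrench and the orange welding magnet where they are.

Things in the scene. Friction and masses are not known exactly. Their poses are not given: they have to be found in the camera images.
- bar1_mid (a point): centre (mid-length, 12.5 mm above the bench at first) of a knocking bar lying flat: grey square tube 160 x 25 x 25 mm, the same yellow cap (0.5 mm proud) on both ends, black tape band 30 mm wide round the middle. x runs along the tube, z up; x does not tell which end is heavy: a slug of 0.17 to 0.23 kg is shut in one end, its centre 48 mm from mid-length
- bar2_mid (a point): centre of a second bar, like bar1; its heavy end is drawn separately. Each tube without slug weighs 0.14 to 0.23 kg. Held at mid-length a bar turns towards its heavy end with 0.07 to 0.11 N m; a grip of about 40 N holds it level, a very light grip lets it tip
- bar3_mid (a point): centre of a third bar, like bar1 and bar2; its heavy end is drawn separately
- bay1 (a point): bay 1 of the fixed blue rack: where a bar's centre lies when seated with its lower end on the foot lip, 75 mm above the bench. x: across the bays; y: along the bay UPHILL, 25 degrees from level; z: square to the slope, up. A seated bar lies along y on two cross rails, 12 mm wide, at y = -52 and +52 mm, tops at z = -12.5 mm; between the rails it is open below for fingers
- bay2 (a point): bay 2, the middle one, 70 mm from bay 1 in +x, same axes. In every bay a pair of 8 mm guide pins stands on each rail, 31 mm clear between them, tapered tips up to z = +13.5 mm
- bay3 (a point): bay 3, 70 mm from bay 2 in +x, same axes. The red foot lip runs across all bays: it faces uphill at y = -80 mm, its top at z = +2 mm; the upper end of the bays is open
- discs_mid (a point): centre of a stack of two grinding discs, green and grey, 100 mm in diameter, 24 mm high, lying flat; not to be disturbed
- wrench_mid (a point): middle of a steel wrench about 150 mm long lying flat on the bench along x of this frame; not to be disturbed
- magnet_mid (a point): centre of an orange stepped welding magnet, 100 mm long (x) x 16 x 75 mm high, standing on its long edge; not to be disturbed

How it is judged:
By the outcome, as a careful person would: the job done as asked, in the order asked, and still so for the second after the job is handed in, with the robot touching nothing.
It also fails if it takes over 72 s, if anything falls off the work surface, if the arm or the gripper's body presses on something with over 40 N, if the wrist force passes 120 N, or if a joint passes its speed limit or range.

## Working session

There is one attempt and no reset: what is moved stays moved. The work goes in short steps, Python scripts to look and compute and a tool call to move; the robot and the scene stay as the last step left them, time stands still between calls to the robot, and variables do not carry over. Pictures are saved under pics/ and viewed, about 8 in all and at most 12, crops included, and the job is handed in when it is done.

Besides the shell and the picture viewer there is one more tool, called after "Request:" as name(argument=value, ...), one argument or row to a line, values as JSON. play_rows: Moves the arm, as the interface text tells. Its arguments: {"type":"object","properties":{"deltas":{"type":"array"},"squeeze":{"type":"number"}},"required":["deltas"]}

```bash
mkdir -p pics
cat > h.py <<'E'
import numpy as np, cv2
from scipy.spatial.transform import Rotation as R
from bench import r
def cam(n):
    c=r.camera_model(n); return np.array(c["mtx"]),R.from_rotvec(np.ravel(c["rvec"])).as_matrix(),np.ravel(c["tvec"])
def cloud(n,d):
    K,M,t=cam(n); v,u=np.mgrid[:400,:640]
    p=np.stack([(u-K[0,2])/K[0,0]*d,(v-K[1,2])/K[1,1]*d,d],-1)
    return (p-t)@M
def ray(n,uv,z):
    K,M,t=cam(n); c=-M.T@t; d=M.T@np.linalg.inv(K)@np.array([uv[0],uv[1],1.]); return c+d*(z-c[2])/d[2]
def proj(n,P):
    K,M,t=cam(n); q=(np.atleast_2d(P)@M.T+t)@K.T; return q[:,:2]/q[:,2:]
E
python3 - <<'E'
from h import *
o=r.get_obs(); print({k:np.round(v,3) for k,v in o.items()}, r.grip_point_offset)
for n in("top","side"):
    p,d=r.grab_frame(n); np.savez(f"pics/{n}0",p=p,d=d); cv2.imwrite(f"pics/{n}0.png",p[...,::-1])
    K,M,t=cam(n); print(n,K[0,0],-M.T@t,M[2])
E
```

```text
{'clock': np.float64(0.0), 'joints': array([-1.245,  0.478,  0.022,  1.556, -0.011,  1.109, -0.083]), 'qvel': array([-0.001, -0.   , -0.   ,  0.002, -0.002,  0.002, -0.   ]), 'tau': array([ 0.0000e+00, -5.9645e+01,  1.6080e+00, -2.8120e+01,  1.2000e-02,
        9.0000e-03,  0.0000e+00]), 'tcp_pos': array([0.283, 0.612, 0.207]), 'orientation': array([-6.760e-01, -3.068e+00,  3.000e-03]), 'contact_force': array([-0.056,  0.666,  0.055]), 'moment': array([-0.015,  0.015, -0.046]), 'grip_width': np.float64(0.086)} 0.0187
top 466.0212585324706 [ 0.38266236 -0.02790356  1.12621517] [ 0.13791941  0.02226423 -0.99019318]
side 490.9474016529392 [-0.11633723 -0.68194771  1.18303473] [ 0.44994237  0.45448821 -0.76876025]
```

View pics/top0.png

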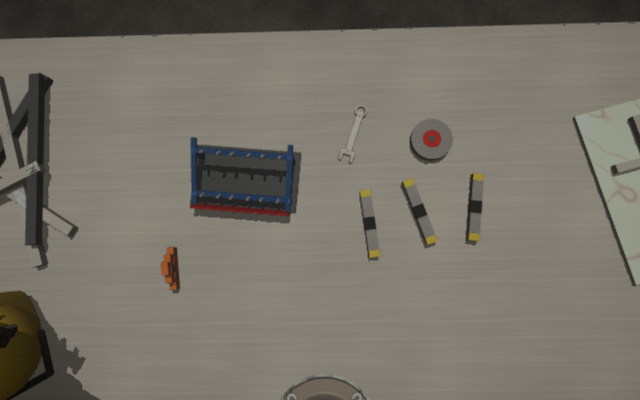

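View pics/side0.png

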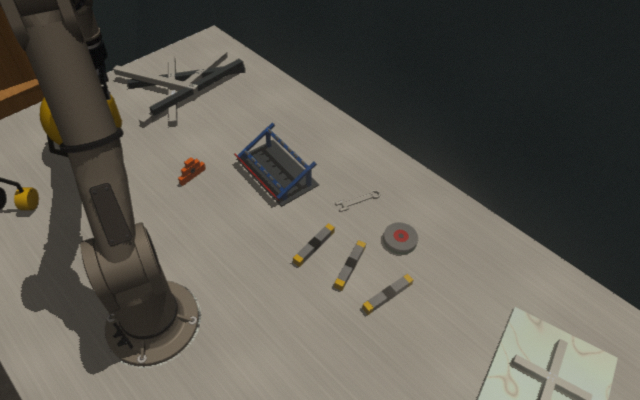

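The top view shows the rack at (241,180) with its red lip at the near side (row 210). The bars are at (370,223), (420,212) and (476,207), the wrench at (353,135), the discs at (432,140) and the magnet at (171,270). The side view agrees. Next I measure them.

Run:
```python
from h import *
for n in("top","side"):
    f=np.load(f"pics/{n}0.npz"); p,d=f["p"],f["d"]; X=cloud(n,d); hsv=cv2.cvtColor(p,cv2.COLOR_RGB2HSV)
    print("==",n)
    for nm,lo,hi,a in(("yel",(20,150,90),(32,255,255),15),("red",(0,150,60),(4,255,255),60),("org",(5,150,80),(14,255,255),40),("blue",(100,120,40),(125,255,255),60)):
        m=cv2.inRange(hsv,lo,hi); m=cv2.morphologyEx(m,cv2.MORPH_CLOSE,np.ones((3,3)))
        k,l,s,c=cv2.connectedComponentsWithStats(m)
        for i in range(1,k):
            if s[i,4]<a or s[i,0]<100: continue
            q=X[(l==i)&(d>0)]
            print(nm,s[i],c[i].round(1),"med",np.median(q,0).round(4),"min",np.percentile(q,2,0).round(3),"max",np.percentile(q,98,0).round(3), "z25ray",ray(n,c[i],.025)[:2].round(4))
    if n=="top":
        # tall-things: bars
        reg=(X[...,2]>.018)&(X[...,2]<.035)&(d>0); reg[:, :330]=0; reg[:,550:]=0
        k,l,s,c=cv2.connectedComponentsWithStats(reg.astype(np.uint8))
        for i in range(1,k):
            if s[i,4]>150:
                q=X[l==i]; rc=cv2.minAreaRect(q[:,:2].astype(np.float32)*1000); print("obj",s[i],np.round(rc[0],1),np.round(rc[1],1),round(rc[2],1),np.median(q[:,2]).round(4))
    u=cv2.resize(p[120:230,170:310] if n=="top" else p[110:210,225:325],None,fx=5,fy=5,interpolation=cv2.INTER_CUBIC); cv2.imwrite(f"pics/rack_{n}.png",u[...,::-1])
```

```text
== top
yel [473 174  10   6  56] [477.8 176.5] med [ 0.5729 -0.375   0.0255] min [ 0.567 -0.386  0.021] max [ 0.58  -0.364  0.029] z25ray [ 0.5736 -0.3749]
yel [404 179  10   8  51] [408.2 182.6] med [ 0.5614 -0.2091  0.0257] min [ 0.554 -0.219  0.022] max [ 0.57  -0.199  0.031] z25ray [ 0.5621 -0.2094]
yel [361 190  10   7  53] [365.2 192.9] med [ 0.5389 -0.1062  0.0246] min [ 0.532 -0.118  0.021] max [ 0.547 -0.096  0.03 ] z25ray [ 0.5392 -0.1065]
yel [468 234  11   7  69] [473.4 237. ] med [ 0.4302 -0.3564  0.0251] min [ 0.423 -0.366  0.022] max [ 0.437 -0.345  0.029] z25ray [ 0.4302 -0.3559]
yel [426 236  11   8  62] [430.7 239.5] med [ 0.4252 -0.2565  0.0256] min [ 0.418 -0.267  0.022] max [ 0.434 -0.245  0.029] z25ray [ 0.4262 -0.2562]
yel [369 250  11   8  65] [373.6 253.4] med [ 0.3967 -0.1225  0.0256] min [ 0.388 -0.134  0.022] max [ 0.404 -0.111  0.03 ] z25ray [ 0.396 -0.122]
red [423 130  18  17 197] [431.7 138.3] med [ 0.6695 -0.2705  0.0246] min [ 0.65  -0.289  0.021] max [ 0.688 -0.252  0.029] z25ray [ 0.6692 -0.2702]
red [191 204  98  12 421] [239.8 209.2] med [0.505  
[... 1959 characters left out ...]
d [239 158  37  39  86] [257.7 178. ] med [0.5038 0.1772 0.0431] min [0.49  0.083 0.006] max [0.521 0.281 0.048] z25ray [0.5108 0.1884]
red [394 230  14  11  85] [400.6 235.2] med [ 0.672  -0.2688  0.0267] min [ 0.653 -0.285  0.021] max [ 0.69  -0.249  0.032] z25ray [ 0.673  -0.2676]
org [179 158  26  27 337] [190.7 169.4] med [0.3673 0.3478 0.0375] min [0.325 0.341 0.009] max [0.416 0.36  0.077] z25ray [0.3757 0.3637]
blue [239 124  34  33  79] [255.5 139.7] med [0.5921 0.2953 0.0632] min [0.529 0.286 0.032] max [0.658 0.305 0.096] z25ray [0.619  0.3306]
blue [277 171  30  27 112] [289.7 184.9] med [0.5453 0.0768 0.0534] min [0.505 0.067 0.028] max [0.606 0.097 0.08 ] z25ray [0.5664 0.0976]
```

View pics/rack_top.png

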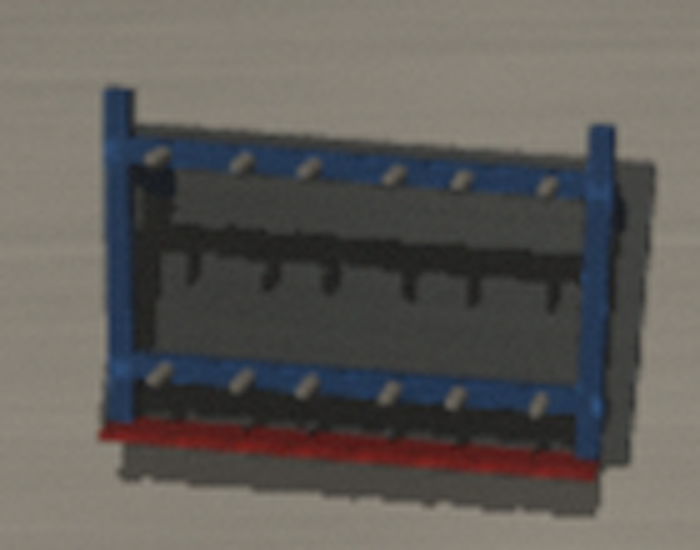

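```bash
cat >> h.py <<'E'
def rackframe(px,py,yaw):
    a=np.radians(25); h=np.array([np.cos(yaw),np.sin(yaw),0])  # level uphill heading
    y=h*np.cos(a)+np.array([0,0,np.sin(a)]); z=-h*np.sin(a)+np.array([0,0,np.cos(a)]); x=np.cross(y,z)
    return np.array([px,py,.075]),np.stack([x,y,z],1)   # bay2 origin, axes
E
cat > fit.py <<'E'
from h import *
from scipy.optimize import least_squares
C=np.array([[157,157],[241,163],[308,168],[394,176],[461,181],[547,187],[160,375],[241,381],[307,386],[390,393],[456,398],[539,405]],float)
uv=(C+.5)/5-.5+[170,120]
xs=np.array([b+s*19.5 for b in(-70,0,70) for s in(-1,1)])
L=np.array([[x,yy,.5] for yy in(52,-52) for x in xs])/1000
def f(p): o,A=rackframe(*p); return (proj("top",o+L@A.T)-uv).ravel()
s=least_squares(f,[.57,.19,-.05]); print(s.x.round(4),"rms px",np.sqrt(np.mean(s.fun**2)).round(2)); print(s.fun.reshape(-1,2).round(1).tolist())
o,A=rackframe(*s.x); print("lip",(o+A@[0,-.08,.002]).round(4),"bays",[(o+A@[d,0,0]).round(4).tolist() for d in(-.07,0,.07)])
E
python3 fit.py
```

```text
[ 0.5769  0.1844 -0.0989] rms px 0.1
[[-0.1, -0.0], [0.0, 0.1], [0.1, 0.1], [-0.0, -0.2], [0.1, -0.2], [0.0, -0.1], [-0.2, -0.0], [0.1, 0.1], [0.0, 0.1], [-0.0, 0.0], [-0.1, 0.1], [-0.0, 0.0]]
lip [0.5039 0.1917 0.043 ] bays [[0.5838, 0.2541, 0.075], [0.5769, 0.1844, 0.075], [0.57, 0.1148, 0.075]]
```

Request:
play_rows(
  deltas=[
    [60,[0,0,0],[0,0,0]],
    [60,[0,0,0],[0,0,0]],
  ],
  squeeze=50,
)

```text
clock: 0.35
tcp_pos: [0.2834, 0.6117, 0.207]
orientation: [-0.676, -3.068, 0.004]
contact_force: [0.7, 0.1, 0.3]
grip_width: 0.06
```

```bash
cat >> h.py <<'E'
RACK=(.5769,.1844,-.0989)
def down(h):
    h=np.radians(h); x=np.array([np.cos(h),np.sin(h),0]); z=np.array([0,0,-1.]); return np.stack([x,np.cross(z,x),z],1)
def rackR(up):  # tool x uphill (up=1) or downhill (-1)
    o,A=rackframe(*RACK); x=A[:,1]*up; z=-A[:,2]; return np.stack([x,np.cross(z,x),z],1)
def rel(p0,R0,p,Rt):
    return (R0.T@(np.array(p)-p0)*1000).round(1).tolist(), R.from_matrix(R0.T@Rt).as_rotvec().round(3).tolist()
def now():
    o=r.get_obs(); return np.array(o["tcp_pos"]),R.from_rotvec(o["orientation"]).as_matrix(),o
def chain(*t):
    p,Q,_=now()
    for a,b in t: print(*rel(p,Q,a,b)); p,Q=np.array(a),b
E
python3 - <<'E'
from h import *
chain(([.45,.25,.22],down(80)),([.468,-.114,.11],down(6.3)),([.468,-.114,.004],down(6.3)))
E
```

```text
[-303.2, -258.2, -12.3] [-0.002, 0.002, 1.312]
[-355.3, 80.9, 110.0] [0.0, 0.0, 1.286]
[0.0, 0.0, 106.0] [0.0, 0.0, 0.0]
```

Request:
play_rows(
  deltas=[
    [60,[-303,-258,-12],[0,0,1.31]],
    [60,[-303,-258,-12],[0,0,1.31]],
    [60,[-303,-258,-12],[0,0,1.31]],
    [60,[-303,-258,-12],[0,0,1.31]],
    [60,[-303,-258,-12],[0,0,1.31]],
    [60,[-303,-258,-12],[0,0,1.31]],
    [60,[-303,-258,-12],[0,0,1.31]],
    [60,[-303,-258,-12],[0,0,1.31]],
  ],
)

```text
clock: 1.35
tcp_pos: [0.4508, 0.2484, 0.22]
orientation: [2.408, 2.016, -0.002]
contact_force: [-1.5, 1.1, 0.2]
grip_width: 0.0601
```

Run:
```python
from h import *
p,Q,o=now(); print(o["clock"],p.round(3),Q[:,0].round(3),o["joints"].round(2))
chain(([.468,-.114,.11],down(6.3)),([.468,-.114,.004],down(6.3)))
```

```text
1.35 [0.451 0.248 0.22 ] [ 0.176  0.984 -0.002] [-0.97  0.2   0.4   1.94 -0.09  1.01 -0.71]
[-353.5, 80.6, 110.8] [0.001, 0.002, 1.284]
[0.0, 0.0, 106.0] [0.0, 0.0, 0.0]
```

Request:
play_rows(
  deltas=[
    [60,[-354,80,111],[0,0,1.284]],
    [60,[-354,80,111],[0,0,1.284]],
    [60,[-354,80,111],[0,0,1.284]],
    [60,[-354,80,111],[0,0,1.284]],
    [60,[-354,80,111],[0,0,1.284]],
    [60,[-354,80,111],[0,0,1.284]],
    [60,[-354,80,111],[0,0,1.284]],
    [60,[-354,80,111],[0,0,1.284]],
  ],
)

```text
clock: 2.35
tcp_pos: [0.4676, -0.1137, 0.1093]
orientation: [3.134, 0.18, -0.002]
contact_force: [0.3, -0.5, -0.1]
grip_width: 0.0601
```

Run:
```python
from h import *
p,Q,o=now(); print(o["clock"],p.round(3),Q[:,0].round(3),o["joints"].round(2),o["moment"].round(3))
chain(([.468,-.114,.004],down(6.3)))
```

```text
2.35 [ 0.468 -0.114  0.109] [ 0.993  0.114 -0.001] [-0.51  0.37  0.75  2.14 -0.36  0.76 -0.98] [-0.002  0.009  0.015]
[0.5, 0.1, 105.3] [0.002, 0.001, 0.005]
```

Request:
play_rows(
  deltas=[
    [60,[0,0,60],[0,0,0]],
    [60,[0,0,100],[0,0,0.005]],
    [60,[0,0,105],[0,0,0.005]],
    [15,[0,0,105],[0,0,0.005]],
    [15,[0,0,105],[0,0,0.005]],
    [15,[0,0,105],[0,0,0.005]],
    [15,[0,0,105],[0,0,0.005]],
    [15,[0,0,105],[0,0,0.005]],
  ],
  squeeze=50,
)

```text
clock: 3.35
tcp_pos: [0.4677, -0.114, 0.0046]
orientation: [3.135, 0.172, -0.001]
contact_force: [-0.0, -0.9, 0.6]
grip_width: 0.0153
```

Request:
play_rows(
  deltas=[
    [15,[0,0,-40],[0,0,0]],
    [15,[0,0,-80],[0,0,0]],
    [15,[0,0,-110],[0,0,0]],
    [15,[0,0,-110],[0,0,0]],
  ],
)

```text
clock: 3.85
tcp_pos: [0.4693, -0.1139, 0.1164]
orientation: [3.135, 0.172, 0.006]
contact_force: [-0.1, 0.4, -0.4]
grip_width: 0.0152
```

Run:
```python
from h import *
p,Q,o=now(); print(o["clock"],p.round(4),o["grip_width"])
M=[];F=[]
for i in range(4):
    im,d=r.grab_frame("side"); _,_,o=now(); M.append(Q.T@o["moment"]);F.append(o["contact_force"])
print("tool-frame moment",np.round(M,3),np.mean(F,0))
cv2.imwrite("pics/liftA.png",cv2.resize(im[180:330,230:430],None,fx=4,fy=4)[...,::-1])
```

```text
3.85 [ 0.4693 -0.1139  0.1164] 0.015216811776792656
tool-frame moment [[-0.061 -0.047 -0.066]
 [ 0.002 -0.005  0.013]
 [-0.005 -0.015  0.037]
 [ 0.01  -0.003  0.02 ]] [ 0.10012069 -0.33111397  0.10605695]
```

View pics/liftA.png

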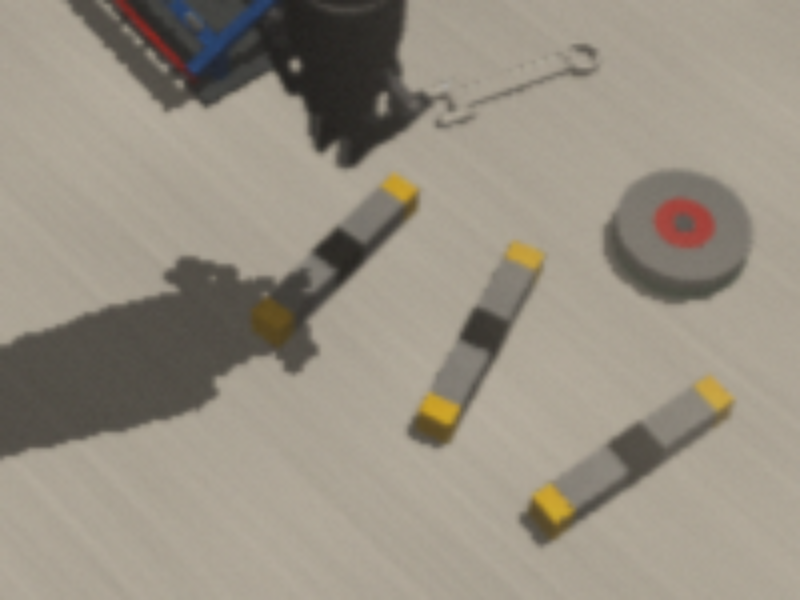

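Run:
```python
from h import *
p,Q,o=now(); print(p.round(4),o["grip_width"])
for n in("side","top"):
    im,d=r.grab_frame(n); X=cloud(n,d)
    print(n,"TCP px",proj(n,p).round(1),"crop",((proj(n,p)-[230,180])*4).round(0))
    hsv=cv2.cvtColor(im,cv2.COLOR_RGB2HSV); m=cv2.inRange(hsv,(18,130,50),(34,255,255)); k,l,s,c=cv2.connectedComponentsWithStats(m)
    print([ray(n,c[i],.025)[:2].round(4).tolist() for i in range(1,k) if s[i,4]>15])
    b=(abs(X[...,0]-p[0])<.12)&(abs(X[...,1]-p[1])<.12)&(X[...,2]>.05)&(d>0); q=X[b]
    print("hand pts",len(q),np.percentile(q,[0,2,10,50],0).round(3).tolist())
    if n=="top": cv2.imwrite("pics/topA.png",cv2.resize(im[150:300,290:490],None,fx=4,fy=4)[...,::-1])
```

```text
[ 0.4669 -0.1135  0.1137] 0.015129133961817863
side TCP px [[313.9 224. ]] crop [[336. 176.]]
[[0.212, 0.8745], [-0.0631, 0.5997], [0.5416, -0.1066], [0.5659, -0.2085], [0.3944, -0.1261], [0.5762, -0.3742], [0.4257, -0.2584], [0.4307, -0.3573]]
hand pts 6173 [[0.347, -0.177, 0.137], [0.351, -0.167, 0.182], [0.366, -0.154, 0.243], [0.434, -0.123, 0.495]]
top TCP px [[372.2 220. ]] crop [[569. 160.]]
[[0.5735, -0.3749], [0.4306, -0.3553], [0.4261, -0.2559], [0.2119, 0.7165]]
hand pts 9800 [[0.347, -0.168, 0.228], [0.349, -0.152, 0.488], [0.357, -0.129, 0.503], [0.41, -0.078, 0.581]]
```

View pics/topA.png

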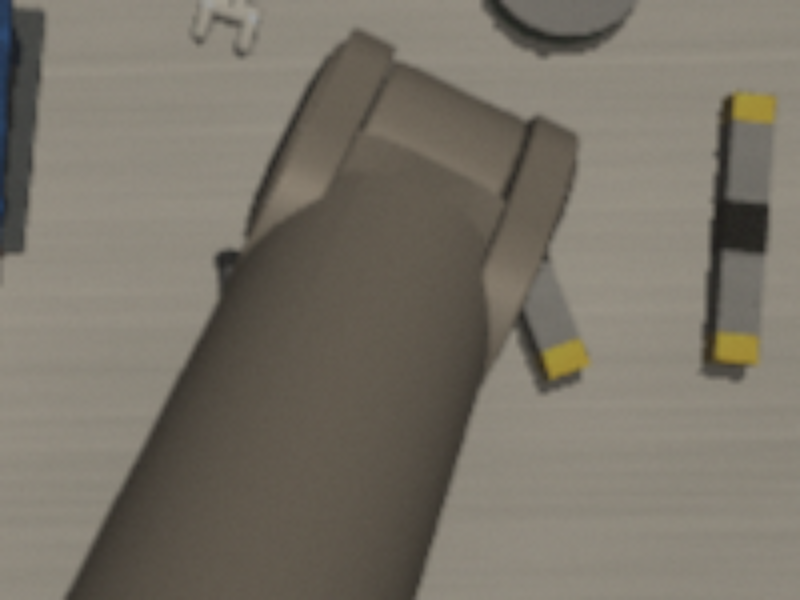

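Run:
```python
from h import *
p,Q,o=now(); print(p.round(4),o["grip_width"])
im,d=r.grab_frame("side"); X=cloud("side",d); L=(X-p)@Q
b=(np.linalg.norm(L[...,:2],axis=-1)<.06)&(L[...,2]>-.12)&(L[...,2]<.05)&(d>0)
v,u=np.nonzero(b); q=L[b]
for lo in range(-120,40,8):
    k=(q[:,2]*1000>=lo)&(q[:,2]*1000<lo+8)
    if k.any(): print(lo,k.sum(),"x",(q[k,0].min()*1000).round(),(q[k,0].max()*1000).round(),"y",(q[k,1].min()*1000).round(),(q[k,1].max()*1000).round(),"px",u[k].mean().round(),v[k].mean().round(), im[v[k],u[k]].mean(0).round())
```

```text
[ 0.467  -0.1137  0.1137] 0.015269877165759477
-120 78 x -17.0 16.0 y -59.0 59.0 px 315.0 199.0 [51. 49. 46.]
-112 56 x -16.0 -1.0 y -56.0 58.0 px 313.0 201.0 [45. 43. 39.]
-104 56 x -16.0 5.0 y -57.0 54.0 px 309.0 200.0 [42. 41. 37.]
-96 50 x -15.0 13.0 y -51.0 45.0 px 313.0 204.0 [46. 44. 40.]
-88 42 x -12.0 16.0 y -47.0 45.0 px 313.0 206.0 [49. 47. 43.]
-80 65 x -12.0 15.0 y -43.0 39.0 px 315.0 207.0 [49. 47. 42.]
-72 33 x -11.0 15.0 y -36.0 32.0 px 314.0 209.0 [47. 44. 41.]
-64 20 x -11.0 6.0 y -17.0 20.0 px 312.0 210.0 [45. 43. 40.]
-56 29 x -11.0 7.0 y -22.0 22.0 px 315.0 213.0 [50. 47. 44.]
-48 23 x -9.0 5.0 y -24.0 19.0 px 314.0 215.0 [53. 51. 46.]
-40 27 x -10.0 10.0 y -25.0 20.0 px 314.0 216.0 [59. 56. 52.]
-32 14 x -9.0 10.0 y -15.0 14.0 px 313.0 217.0 [72. 68. 62.]
-24 1 x -6.0 -6.0 y 11.0 11.0 px 316.0 222.0 [131. 125. 114.]
```

The fingertips end about 22–25 mm short of the nominal TCP in the side depth, and the jaws closed above the bar. I will go lower in steps and watch the force.

Request:
play_rows(
  deltas=[
    [50,[0,0,50],[0,0,0]],
    [50,[0,0,100],[0,0,0]],
    [50,[0,0,110],[0,0,0]],
    [50,[0,0,118],[0,0,0]],
    [50,[0,0,122],[0,0,0]],
  ],
)

```text
clock: 4.82
tcp_pos: [0.4678, -0.1143, -0.0074]
orientation: [3.134, 0.172, -0.001]
contact_force: [0.1, 0.6, -0.7]
grip_width: 0.05
```

Request:
play_rows(
  deltas=[
    [40,[0,0,2],[0,0,0]],
    [40,[0,0,5],[0,0,0]],
  ],
)

```text
clock: 5.08
tcp_pos: [0.4687, -0.1143, -0.0117]
orientation: [3.134, 0.172, 0.002]
contact_force: [0.6, 0.4, -0.1]
grip_width: 0.0397
```

Request:
play_rows(
  deltas=[
    [15,[0,0,0],[0,0,0]],
    [15,[0,0,0],[0,0,0]],
    [15,[0,0,0],[0,0,0]],
  ],
)

```text
clock: 5.45
tcp_pos: [0.4689, -0.1144, -0.0113]
orientation: [3.134, 0.172, 0.003]
contact_force: [-1.0, 0.6, 6.3]
grip_width: 0.0235
```

Request:
play_rows(
  deltas=[
    [15,[0,0,-30],[0,0,0]],
    [15,[0,0,-70],[0,0,0]],
    [15,[0,0,-120],[0,0,0]],
    [15,[0,0,-120],[0,0,0]],
  ],
)

```text
clock: 5.95
tcp_pos: [0.4708, -0.1142, 0.111]
orientation: [3.134, 0.172, 0.012]
contact_force: [0.1, -0.2, -3.9]
grip_width: 0.0235
```

```bash
cat > feel.py <<'E'
from h import *
import sys
p,Q,o=now(); print(o["clock"],p.round(4),o["grip_width"].round(4),"tool x heading",np.degrees(np.arctan2(Q[1,0],Q[0,0])).round(1))
M=[];F=[]
for i in range(5):
    im,d=r.grab_frame("side"); p,Q,o=now(); M.append(Q.T@o["moment"]);F.append(o["contact_force"])
print("tool moment",np.round(M,3).tolist(),np.mean(M[1:],0).round(3),"F",np.mean(F,0).round(2))
X=cloud("side",d); hsv=cv2.cvtColor(im,cv2.COLOR_RGB2HSV); m=cv2.inRange(hsv,(18,130,50),(34,255,255)); k,l,s,c=cv2.connectedComponentsWithStats(m)
for i in range(1,k):
    q=X[(l==i)&(d>0)]
    if s[i,4]>12 and np.median(q[:,2])>.04 and np.linalg.norm(np.median(q,0)-p)<.2: print("cap px",c[i].round(1),np.median(q,0).round(4),"in tool",((np.median(q,0)-p)@Q*1000).round(1))
cv2.imwrite(f"pics/{sys.argv[1]}.png",im[...,::-1])
E
python3 feel.py feelA
```

```text
Traceback (most recent call last):
  File "feel.py", line 3, in <module>
    p,Q,o=now(); print(o["clock"],p.round(4),o["grip_width"].round(4),"tool x heading",np.degrees(np.arctan2(Q[1,0],Q[0,0])).round(1))
                                             ^^^^^^^^^^^^^^^^^^^^^
AttributeError: 'float' object has no attribute 'round'
```

```bash
sed -i 's/o\["grip_width"\].round(4)/round(float(o["grip_width"]),4)/' feel.py; python3 feel.py feelA
```

```text
5.95 [ 0.4708 -0.1142  0.111 ] 0.0235 tool x heading 6.3
tool moment [[0.028, 0.071, 0.027], [-0.066, 0.081, 0.05], [0.051, 0.053, -0.048], [0.002, 0.143, -0.02], [-0.009, 0.106, -0.051]] [-0.005  0.096 -0.017] F [ 0.09 -0.13 -4.51]
cap px [332.5 201.2] [ 0.5421 -0.1108  0.1454] in tool [ 74.6   5.4 -38.3]
cap px [296.9 235.1] [ 0.3933 -0.1237  0.1425] in tool [-74.8   1.9 -35.2]
```

Bar A is held. The moment of about +0.096 N·m about tool y puts the heavy end at tool −x, towards the robot, and the caps' heights lean the same way. No flip is needed, so it goes to bay 1.

```bash
cat > tobay.py <<'E'
from h import *
import sys
b=int(sys.argv[1]); up=int(sys.argv[2]); zt=float(sys.argv[3])/1000; xo=float(sys.argv[4])/1000 # bar centre in tool: x=xo, z=zt(neg)
o,A=rackframe(*RACK); Rt=rackR(up); bay=o+A@[(b-2)*.07,0,0]
def tcp(y,z): return bay+A@np.array([0,y,z])-Rt@np.array([xo,0,zt])
E
cat > go.py <<'E'
from tobay import *
p,Q,ob=now(); print(p.round(4))
chain(([.50,.05,.26],Rt),(tcp(.004,.06),Rt),(tcp(.004,.0),Rt)); print(tcp(.004,.06).round(4))
E
python3 go.py 1 1 -23.8 0
```

```text
[ 0.4673 -0.1137  0.1072]
[50.2, -158.8, -153.2] [-0.043, 0.436, 0.206]
[-16.9, -211.3, 158.2] [0.0, 0.0, 0.0]
[-0.0, -0.0, 60.0] [0.0, 0.0, 0.0]
[0.5722 0.2552 0.1095]
```

Request:
play_rows(
  deltas=[
    [15,[10,-30,-60],[0,0.1,0]],
    [15,[25,-80,-110],[-0.02,0.2,0.1]],
    [15,[50,-120,-153],[-0.04,0.3,0.2]],
    [15,[50,-159,-153],[-0.043,0.436,0.206]],
    [15,[50,-159,-153],[-0.043,0.436,0.206]],
    [15,[50,-159,-153],[-0.043,0.436,0.206]],
  ],
)

```text
clock: 6.95
tcp_pos: [0.498, 0.0509, 0.2586]
orientation: [3.042, -0.151, 0.673]
contact_force: [0.3, -0.2, -4.6]
grip_width: 0.0235
```

```bash
cat > go2.py <<'E'
from tobay import *
p,Q,ob=now(); print(p.round(4),ob["joints"].round(2))
chain((tcp(.004,.06),Rt),(tcp(.004,.0),Rt))
E
python3 go2.py 1 1 -23.8 0
```

```text
[0.498  0.0509 0.2586] [-1.03 -0.17  0.61  2.25  0.48  0.7  -2.4 ]
[-14.3, -210.8, 157.7] [0.001, 0.001, -0.0]
[-0.0, -0.0, 60.0] [0.0, 0.0, 0.0]
```

Request:
play_rows(
  deltas=[
    [15,[0,-60,20],[0,0,0]],
    [15,[-5,-120,60],[0,0,0]],
    [15,[-10,-170,100],[0,0,0]],
    [15,[-14,-211,130],[0,0,0]],
    [15,[-14,-211,158],[0,0,0]],
    [15,[-14,-211,158],[0,0,0]],
  ],
)

```text
clock: 7.7
tcp_pos: [0.5708, 0.2532, 0.1053]
orientation: [3.037, -0.15, 0.664]
contact_force: [-0.7, -0.5, -3.2]
grip_width: 0.0236
```

```bash
cat > see.py <<'E'
from tobay import *
p,Q,ob=now(); print(ob["clock"],p.round(4),ob["joints"].round(2),"F rack",(A.T@ob["contact_force"]).round(1))
im,d=r.grab_frame("side"); X=cloud("side",d); hsv=cv2.cvtColor(im,cv2.COLOR_RGB2HSV); m=cv2.inRange(hsv,(18,130,50),(34,255,255)); k,l,s,c=cv2.connectedComponentsWithStats(m)
for i in range(1,k):
    q=X[(l==i)&(d>0)]
    if s[i,4]>8 and np.linalg.norm(np.median(q,0)-bay)<.25 : 
        m_=np.median(q,0); print("cap px",c[i].round(1),s[i,4],"in bay",(A.T@(m_-bay)*1000).round(1),"tool",(Q.T@(m_-p)*1000).round(1))
cv2.imwrite(f"pics/{sys.argv[5]}.png",cv2.resize(im[90:240,200:400],None,fx=4,fy=4)[...,::-1])
print("err to seat y+4:",*rel(p,Q,tcp(.004,0),Rt),"hover:",*rel(p,Q,tcp(.004,.06),Rt))
E
python3 see.py 1 1 -23.8 0 hoverA
```

```text
7.7 [0.5708 0.2532 0.1053] [-1.08  0.42  0.49  2.1   0.3   0.37 -2.59] F rack [ 0.6 -1.9 -2.7]
cap px [270.7 119.5] 51 in bay [ 7.1 75.  68.8] tool [ 73.6   5.4 -36.2]
cap px [238.1 151.4] 50 in bay [ 10.3 -68.   67.2] tool [-69.3   8.3 -33.9]
err to seat y+4: [3.2, -2.6, 56.7] [0.007, 0.006, 0.002] hover: [2.8, -2.1, -3.3] [0.007, 0.006, 0.002]
```

View pics/hoverA.png

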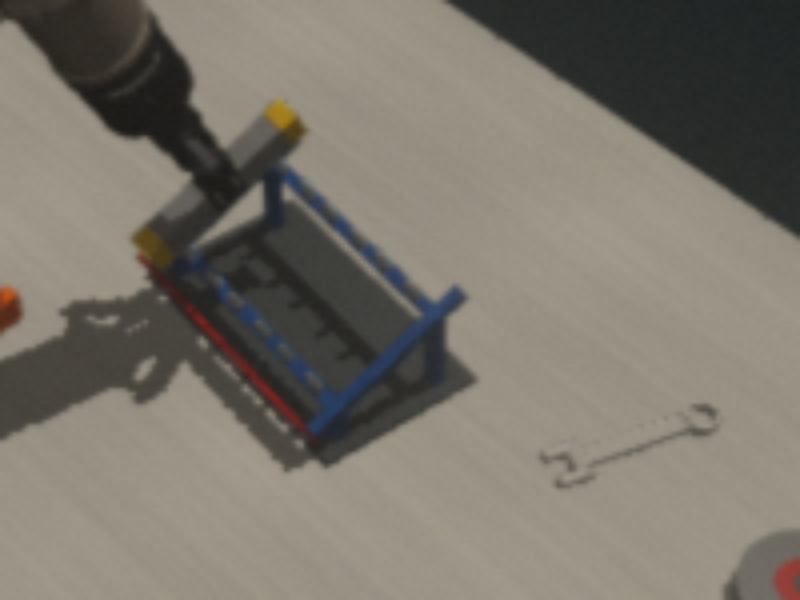

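Request:
play_rows(
  deltas=[
    [15,[3,-2.5,5],[0.007,0.006,0]],
    [15,[3,-2.5,20],[0.007,0.006,0]],
    [15,[3,-2.5,32],[0.007,0.006,0]],
    [15,[3,-2.5,42],[0.007,0.006,0]],
    [15,[3,-2.5,50],[0.007,0.006,0]],
    [15,[3,-2.5,54],[0.007,0.006,0]],
    [15,[3,-2.5,54],[0.007,0.006,0]],
  ],
)

```text
clock: 8.62
tcp_pos: [0.5969, 0.2527, 0.0591]
orientation: [3.043, -0.15, 0.678]
contact_force: [-0.3, 0.1, -4.5]
grip_width: 0.0235
```

```bash
python3 see.py 1 1 -23.8 0 lowA
```

```text
8.625 [0.5969 0.2527 0.0591] [-1.01  0.53  0.45  2.08  0.28  0.26 -2.58] F rack [-0.1 -2.2 -4. ]
cap px [277.3 126.8] 48 in bay [ 2.1 79.2 15.6] tool [ 74.    2.1 -35.5]
cap px [245.6 158.1] 57 in bay [  4.7 -63.3  12.3] tool [-68.5   4.6 -32.4]
err to seat y+4: [-1.2, -0.0, 3.8] [-0.001, -0.002, 0.0] hover: [-1.1, -0.1, -56.2] [-0.001, -0.002, 0.0]
```

Request:
play_rows(
  deltas=[
    [15,[-1,0,2.5],[0,0,0]],
    [15,[-1,0,4],[0,0,0]],
    [15,[-1,0,4.5],[0,0,0]],
  ],
)

```text
clock: 9.05
tcp_pos: [0.5976, 0.2531, 0.0556]
orientation: [3.044, -0.15, 0.678]
contact_force: [-11.2, -1.5, 13.1]
grip_width: 0.0236
```

Request:
play_rows(
  deltas=[
    [15,[-2,0,0],[0,0,0]],
    [15,[-4,0,0],[0,0,0]],
    [15,[-5,0,0],[0,0,0]],
  ],
)

```text
clock: 9.43
tcp_pos: [0.5935, 0.2538, 0.0537]
orientation: [3.044, -0.15, 0.679]
contact_force: [1.5, -0.4, 0.9]
grip_width: 0.0236
```

```bash
python3 see.py 1 1 -23.8 0 seatA
```

```text
9.425 [0.5935 0.2538 0.0537] [-1.02  0.54  0.46  2.09  0.28  0.24 -2.59] F rack [0.3 1.8 0.1]
cap px [276.6 128.7] 47 in bay [ 5.2 74.1 12.1] tool [ 74.5   5.7 -35.2]
cap px [245.  159.5] 42 in bay [  6.8 -69.1  11.7] tool [-68.8   7.4 -35.3]
err to seat y+4: [4.3, 0.7, 0.5] [-0.002, -0.003, 0.0] hover: [4.4, 0.5, -59.5] [-0.002, -0.003, 0.0]
```

Request:
play_rows(
  deltas=[
    [15,[-1,0,0],[0,0,0]],
    [15,[-2.5,0,0],[0,0,0]],
    [15,[-2.5,0,0],[0,0,0]],
  ],
)

```text
clock: 9.85
tcp_pos: [0.5933, 0.2537, 0.0539]
orientation: [3.044, -0.152, 0.684]
contact_force: [5.1, -2.0, 1.1]
grip_width: 0.0237
```

Request:
play_rows(
  deltas=[
    [32,[0,0,0],[0,0,0]],
    [45,[0,0,0],[0,0,0]],
    [45,[0,0,-30],[0,0,0]],
    [45,[0,0,-90],[0,0,0]],
    [45,[0,0,-150],[0,0,0]],
  ],
)

```text
clock: 10.48
tcp_pos: [0.5282, 0.2596, 0.1903]
orientation: [3.043, -0.151, 0.683]
contact_force: [1.0, 0.7, 1.2]
grip_width: 0.045
```

```bash
python3 see.py 1 1 -23.8 0 relA
python3 - <<'E'
from h import *
chain(([.495,-.2325,.12],down(19.1)),([.495,-.2325,-.0115],down(19.1)))
E
```

```text
10.475 [0.5282 0.2596 0.1903] [-1.26  0.22  0.58  2.12  0.37  0.56 -2.67] F rack [-0.8  1.4  0.7]
cap px [276.6 128.8] 46 in bay [ 4.6 73.1 12.1] tool [ 74.5   4.8 116.4]
cap px [244.6 159.3] 50 in bay [  7.5 -70.2  12. ] tool [-68.8   7.8 115.7]
err to seat y+4: [5.2, 0.4, 151.9] [-0.002, -0.005, -0.001] hover: [5.5, 0.2, 91.9] [-0.002, -0.005, -0.001]
[-17.3, 496.2, 70.6] [0.085, -0.44, -0.426]
[0.0, 0.0, 131.5] [0.0, 0.0, 0.0]
```

View pics/relA.png

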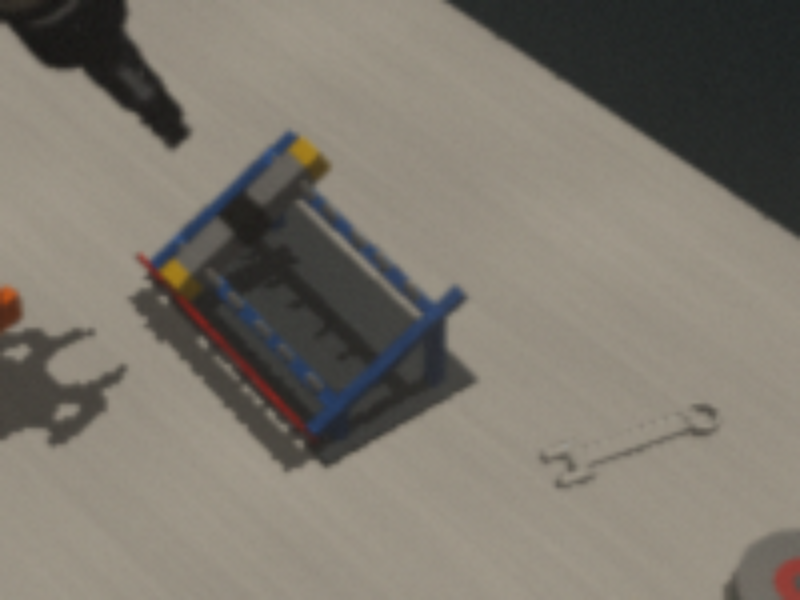

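Picture 7 shows bar A seated in bay 1, with its caps at crop (308,157) and (180,278) and the lower one on the lip. On to bar B.

Request:
play_rows(
  deltas=[
    [45,[0,60,-10],[0,0,0]],
    [45,[0,120,-10],[0,-0.1,-0.1]],
    [45,[0,180,0],[0.05,-0.2,-0.2]],
    [45,[-10,240,20],[0.06,-0.3,-0.3]],
    [45,[-15,300,40],[0.085,-0.44,-0.426]],
    [45,[-17,370,60],[0.085,-0.44,-0.426]],
    [45,[-17,430,70],[0.085,-0.44,-0.426]],
    [45,[-17,496,70],[0.085,-0.44,-0.426]],
  ],
)

```text
clock: 11.52
tcp_pos: [0.5026, -0.1127, 0.1397]
orientation: [3.097, 0.523, -0.001]
contact_force: [0.6, 0.1, -0.1]
grip_width: 0.0453
```

Run:
```python
from h import *
p,Q,o=now(); print(p.round(4),o["joints"].round(2))
chain(([.495,-.2325,-.0115],down(19.1)))
```

```text
[ 0.5026 -0.1127  0.1397] [-0.41  0.34  0.63  2.03 -0.27  0.84 -0.87]
[-46.5, 110.7, 151.2] [0.0, 0.0, 0.001]
```

Request:
play_rows(
  deltas=[
    [45,[-23,55,0],[0,0,0]],
    [45,[-46,111,20],[0,0,0]],
    [45,[-46.5,110.7,60],[0,0,0]],
    [45,[-46.5,110.7,110],[0,0,0]],
    [45,[-46.5,110.7,140],[0,0,0]],
    [45,[-46.5,110.7,150],[0,0,0]],
    [45,[-46.5,110.7,151],[0,0,0]],
  ],
)

```text
clock: 12.4
tcp_pos: [0.495, -0.2325, -0.0113]
orientation: [3.098, 0.524, -0.001]
contact_force: [-0.1, -1.1, 0.2]
grip_width: 0.0452
```

Request:
play_rows(
  deltas=[
    [15,[0,0,0],[0,0,0]],
    [15,[0,0,0],[0,0,0]],
    [15,[0,0,0],[0,0,0]],
    [15,[0,0,0],[0,0,0]],
  ],
)

```text
clock: 12.9
tcp_pos: [0.4961, -0.2329, -0.0098]
orientation: [3.097, 0.524, 0.003]
contact_force: [-0.9, 0.1, 7.0]
grip_width: 0.0235
```

Request:
play_rows(
  deltas=[
    [15,[0,0,-30],[0,0,0]],
    [15,[0,0,-70],[0,0,0]],
    [15,[0,0,-120],[0,0,0]],
    [15,[0,0,-120],[0,0,0]],
  ],
)

```text
clock: 13.4
tcp_pos: [0.4983, -0.2338, 0.1137]
orientation: [3.094, 0.523, 0.013]
contact_force: [0.1, 0.4, -3.8]
grip_width: 0.0234
```

```bash
python3 feel.py feelB; python3 go.py 2 1 -22.3 0;python3 go.py 2 -1 -22.3 0
```

```text
13.4 [ 0.4983 -0.2338  0.1137] 0.0234 tool x heading 19.2
tool moment [[0.048, 0.058, 0.031], [0.085, 0.083, 0.039], [0.023, 0.085, -0.028], [0.037, 0.037, -0.003], [0.024, 0.089, 0.018]] [0.042 0.074 0.007] F [-0.05  0.17 -4.75]
cap px [341.7 260.1] [ 0.4233 -0.2572  0.1427] in tool [-75.6   0.3 -34. ]
[ 0.4946 -0.232   0.1086]
[97.7, -264.6, -151.3] [-0.095, 0.431, 0.427]
[-16.9, -141.3, 156.7] [0.0, 0.0, 0.0]
[-0.0, -0.0, 60.0] [0.0, 0.0, 0.0]
[0.5647 0.1856 0.1109]
[ 0.4946 -0.232   0.1086]
[97.7, -264.6, -151.3] [-0.589, -0.13, -2.65]
[16.9, 141.3, 156.7] [0.0, 0.0, 0.0]
[0.0, 0.0, 60.0] [0.0, 0.0, 0.0]
[0.5647 0.1856 0.1109]
```

Bar B reads +0.074 N·m, again heavy at −x. I'll confirm that visually with a light grip just above the bench.

Request:
play_rows(
  deltas=[
    [15,[0,0,50],[0,0,0]],
    [15,[0,0,90],[0,0,0]],
    [15,[0,0,102],[0,0,0]],
    [15,[0,0,102],[0,0,0]],
  ],
)

```text
clock: 14.15
tcp_pos: [0.4938, -0.2321, 0.006]
orientation: [-3.097, -0.523, 0.005]
contact_force: [0.5, 0.1, -2.9]
grip_width: 0.0238
```

Request:
play_rows(
  deltas=[
    [23,[0,0,0],[0,0,0]],
    [23,[0,0,0],[0,0,0]],
    [23,[0,0,0],[0,0,0]],
  ],
  squeeze=20,
)

```text
clock: 14.52
tcp_pos: [0.4944, -0.2322, 0.0068]
orientation: [-3.097, -0.523, 0.003]
contact_force: [-0.4, -0.2, -4.8]
grip_width: 0.0235
```

Run:
```python
from h import *
p,Q,o=now(); print(o["clock"],p.round(4),o["grip_width"],o["contact_force"].round(1))
im,d=r.grab_frame("side"); X=cloud("side",d); hsv=cv2.cvtColor(im,cv2.COLOR_RGB2HSV); m=cv2.inRange(hsv,(18,130,50),(34,255,255)); k,l,s,c=cv2.connectedComponentsWithStats(m)
for i in range(1,k):
    q=X[(l==i)&(d>0)]
    if s[i,4]>8: print("cap px",c[i].round(1),s[i,4],np.median(q,0).round(4))
cv2.imwrite("pics/tipB.png",cv2.resize(im[180:330,260:460],None,fx=4,fy=4)[...,::-1])
```

```text
14.525 [ 0.4944 -0.2322  0.0068] 0.023544532165811198 [-0.4 -0.2 -4.8]
cap px [ 78.2 114.8] 4210 [0.1897 0.6612 0.1718]
cap px [276.6 128.8] 46 [0.6442 0.2428 0.1168]
cap px [244.5 159.3] 48 [0.516  0.2556 0.0556]
cap px [ 25.9 198.5] 458 [-0.0646  0.5709  0.0531]
cap px [338.8 280.7] 91 [ 0.4235 -0.2573  0.041 ]
cap px [408. 278.] 43 [ 0.575  -0.3746  0.0267]
cap px [367.5 306.8] 82 [ 0.4301 -0.3568  0.025 ]
```

View pics/tipB.png

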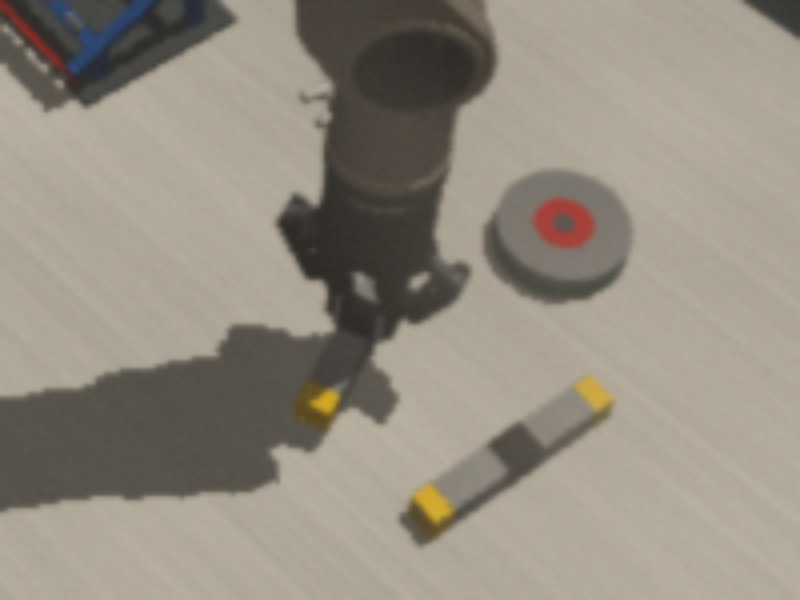

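Picture 8 shows the near cap of bar B at crop (318,405), about 2 mm lower than a level bar would put it. That agrees with the felt moment in sign and size, so I'll re-tighten and go to bay 2.

Request:
play_rows(
  deltas=[
    [15,[0,0,0],[0,0,0]],
    [15,[0,0,0],[0,0,0]],
    [15,[10,-30,-60],[0,0.05,0]],
    [15,[30,-70,-120],[-0.03,0.15,0.1]],
    [15,[50,-120,-180],[-0.05,0.25,0.2]],
    [15,[70,-170,-230],[-0.07,0.35,0.3]],
    [15,[98,-220,-253],[-0.095,0.431,0.427]],
    [15,[98,-265,-253],[-0.095,0.431,0.427]],
  ],
  squeeze=50,
)

```text
clock: 15.58
tcp_pos: [0.4994, -0.0534, 0.2097]
orientation: [3.058, -0.063, 0.579]
contact_force: [-0.4, 0.8, -5.0]
grip_width: 0.0236
```

```bash
python3 go2.py 2 1 -22.3 0
```

```text
[ 0.4994 -0.0534  0.2097] [-0.73 -0.05  0.67  2.28  0.17  0.54 -1.8 ]
[16.2, -243.7, 107.2] [-0.002, 0.061, 0.057]
[-0.0, -0.0, 60.0] [0.0, 0.0, 0.0]
```

Request:
play_rows(
  deltas=[
    [15,[0,-50,0],[0,0.03,0.03]],
    [15,[5,-100,5],[0,0.06,0.057]],
    [15,[10,-150,15],[0,0.06,0.057]],
    [15,[16,-200,40],[-0.002,0.061,0.057]],
    [15,[16,-244,80],[-0.002,0.061,0.057]],
    [15,[16,-244,107],[-0.002,0.061,0.057]],
    [15,[16,-244,107],[-0.002,0.061,0.057]],
    [15,[16,-244,107],[-0.002,0.061,0.057]],
  ],
)

```text
clock: 16.58
tcp_pos: [0.5643, 0.185, 0.1115]
orientation: [3.042, -0.152, 0.674]
contact_force: [-0.3, 1.5, -4.0]
grip_width: 0.0237
```

```bash
python3 see.py 2 1 -22.3 0 hoverB
```

```text
16.575 [0.5643 0.185  0.1115] [-0.91  0.33  0.39  2.19  0.45  0.33 -2.63] F rack [-1.4 -2.1 -3.5]
cap px [280.6 129.2] 81 in bay [-4.7 77.8 67. ] tool [ 73.7  -5.4 -28.7]
cap px [247.3 161.2] 93 in bay [ -8.6 -66.6  60.1] tool [-70.6  -9.2 -21.7]
err to seat y+4: [-0.0, -0.7, 60.7] [0.001, 0.0, -0.001] hover: [-0.0, -0.6, 0.7] [0.001, 0.0, -0.001]
```

Request:
play_rows(
  deltas=[
    [15,[0,-0.6,15],[0,0,0]],
    [15,[0,-0.6,30],[0,0,0]],
    [15,[0,-0.6,42],[0,0,0]],
    [15,[0,-0.6,51],[0,0,0]],
    [15,[0,-0.6,57],[0,0,0]],
    [15,[0,-0.6,57],[0,0,0]],
  ],
)

```text
clock: 17.38
tcp_pos: [0.5886, 0.1834, 0.0599]
orientation: [3.043, -0.152, 0.675]
contact_force: [0.2, -0.2, -4.3]
grip_width: 0.0238
```

```bash
python3 see.py 2 1 -22.3 0 lowB
```

```text
17.375 [0.5886 0.1834 0.0599] [-0.86  0.46  0.38  2.17  0.46  0.21 -2.65] F rack [ 0.2 -1.6 -4. ]
cap px [276.6 128.8] 46 in bay [-65.5  74.   11.8] tool [ 69.7 -65.4 -30.5]
cap px [290.  139.2] 46 in bay [ 2.7 77.9 14. ] tool [ 73.7   2.8 -32.6]
cap px [244.6 159.3] 47 in bay [-64.  -69.2  11.9] tool [-73.6 -63.8 -30.7]
cap px [257.2 170.8] 58 in bay [  4.8 -65.4  13.9] tool [-69.6   5.  -32.6]
err to seat y+4: [-0.3, 0.1, 3.6] [0.0, -0.0, -0.001] hover: [-0.3, 0.1, -56.4] [0.0, -0.0, -0.001]
```

Request:
play_rows(
  deltas=[
    [15,[0,0,2],[0,0,0]],
    [15,[0,0,3.5],[0,0,0]],
    [15,[0,0,4],[0,0,0]],
  ],
)

```text
clock: 17.8
tcp_pos: [0.5903, 0.1835, 0.0571]
orientation: [3.043, -0.153, 0.676]
contact_force: [-8.0, -1.2, 8.8]
grip_width: 0.0236
```

Request:
play_rows(
  deltas=[
    [15,[-2,0,0],[0,0,0]],
    [15,[-4,0,0],[0,0,0]],
    [15,[-6,0,0],[0,0,0]],
    [15,[-6,0,0],[0,0,0]],
  ],
)

```text
clock: 18.3
tcp_pos: [0.5862, 0.1841, 0.0554]
orientation: [3.043, -0.153, 0.679]
contact_force: [4.6, -1.0, -0.9]
grip_width: 0.0236
```

```bash
python3 see.py 2 1 -22.3 0 seatB
```

```text
18.3 [0.5862 0.1841 0.0554] [-0.87  0.47  0.39  2.18  0.48  0.19 -2.68] F rack [ 0.6  3.9 -2.8]
cap px [276.6 128.8] 46 in bay [-67.1  72.7  11.9] tool [ 72.5 -66.7 -33.3]
cap px [289.5 140.6] 46 in bay [ 3.4 73.2 13.3] tool [ 73.1   3.8 -34.8]
cap px [244.6 159.1] 49 in bay [-65.4 -68.7  11.4] tool [-68.9 -64.6 -33.2]
cap px [256.8 171.9] 52 in bay [  4.2 -69.4  10.4] tool [-69.5   5.  -32.3]
err to seat y+4: [3.8, 0.7, 0.6] [-0.001, -0.003, -0.002] hover: [4.0, 0.6, -59.4] [-0.001, -0.003, -0.002]
```

Request:
play_rows(
  deltas=[
    [15,[-1,0,1.2],[0,0,0]],
    [15,[-1,0,1.2],[0,0,0]],
    [32,[-1,0,1],[0,0,0]],
    [45,[-1,0,1],[0,0,0]],
    [45,[0,0,-30],[0,0,0]],
    [45,[0,0,-90],[0,0,0]],
    [45,[0,0,-150],[0,0,0]],
  ],
)

```text
clock: 19.23
tcp_pos: [0.5214, 0.1901, 0.1918]
orientation: [3.042, -0.153, 0.677]
contact_force: [0.5, 0.9, 0.8]
grip_width: 0.045
```

```bash
python3 see.py 2 1 -22.3 0 relB
python3 - <<'E'
from h import *
chain(([.503,-.365,.12],down(-7.6)),([.503,-.365,-.0095],down(-7.6)))
E
```

```text
19.225 [0.5214 0.1901 0.1918] [-0.97  0.12  0.35  2.19  0.48  0.55 -2.67] F rack [-0.9  0.7  0.5]
cap px [276.6 128.8] 46 in bay [-65.7  73.   12. ] tool [ 73.9 -65.6 117.5]
cap px [289.5 140.6] 46 in bay [ 5.6 73.1 13.1] tool [ 74.1   5.7 116.5]
cap px [244.6 159.3] 50 in bay [-63.3 -69.3  11.7] tool [-68.4 -63.  117.7]
cap px [256.4 171.7] 56 in bay [  3.  -69.1  11.5] tool [-68.1   3.3 117.8]
err to seat y+4: [4.9, 0.2, 151.8] [-0.0, -0.001, -0.001] hover: [5.0, 0.2, 91.8] [-0.0, -0.001, -0.001]
[1.1, 557.0, 82.2] [-0.016, -0.443, 0.031]
[0.0, 0.0, 129.5] [0.0, 0.0, 0.0]
```

Request:
play_rows(
  deltas=[
    [45,[0,60,-15],[0,0,0]],
    [45,[0,120,-15],[0,-0.1,0]],
    [45,[0,180,0],[0,-0.2,0]],
    [45,[0,240,20],[0,-0.3,0]],
    [45,[0,300,40],[-0.01,-0.4,0.02]],
    [45,[0,360,60],[-0.016,-0.443,0.031]],
    [45,[0,420,60],[-0.016,-0.443,0.031]],
    [45,[1,480,70],[-0.016,-0.443,0.031]],
  ],
)

```text
clock: 20.27
tcp_pos: [0.506, -0.249, 0.1364]
orientation: [-3.134, 0.207, 0.001]
contact_force: [0.4, 0.7, -0.2]
grip_width: 0.0451
```

Run:
```python
from h import *
p,Q,o=now(); print(p.round(4),o["joints"].round(2))
chain(([.503,-.365,-.0095],down(-7.6)))
```

```text
[ 0.506  -0.249   0.1364] [-0.14  0.44  0.63  1.93 -0.33  0.88 -1.05]
[12.4, 115.4, 145.8] [-0.0, 0.001, 0.001]
```

Request:
play_rows(
  deltas=[
    [45,[6,55,0],[0,0,0]],
    [45,[12,115,20],[0,0,0]],
    [45,[12.4,115.4,60],[0,0,0]],
    [45,[12.4,115.4,110],[0,0,0]],
    [45,[12.4,115.4,138],[0,0,0]],
    [45,[12.4,115.4,146],[0,0,0]],
    [45,[12.4,115.4,146],[0,0,0]],
  ],
)

```text
clock: 21.15
tcp_pos: [0.5029, -0.365, -0.0097]
orientation: [-3.134, 0.207, 0.002]
contact_force: [0.8, -0.1, 0.4]
grip_width: 0.0452
```

Request:
play_rows(
  deltas=[
    [15,[0,0,0],[0,0,0]],
    [15,[0,0,0],[0,0,0]],
    [15,[0,0,0],[0,0,0]],
    [15,[0,0,0],[0,0,0]],
  ],
)

```text
clock: 21.65
tcp_pos: [0.504, -0.3659, -0.008]
orientation: [3.134, -0.207, 0.002]
contact_force: [-0.8, 0.7, 7.3]
grip_width: 0.0235
```

Request:
play_rows(
  deltas=[
    [15,[0,0,-30],[0,0,0]],
    [15,[0,0,-70],[0,0,0]],
    [15,[0,0,-120],[0,0,0]],
    [15,[0,0,-120],[0,0,0]],
  ],
)

```text
clock: 22.15
tcp_pos: [0.5058, -0.3675, 0.116]
orientation: [3.131, -0.207, 0.012]
contact_force: [0.8, -0.1, -4.4]
grip_width: 0.0235
```

```bash
python3 feel.py feelC
```

```text
22.15 [ 0.5058 -0.3675  0.116 ] 0.0235 tool x heading -7.6
tool moment [[0.034, -0.153, -0.042], [0.059, -0.168, -0.01], [-0.011, -0.131, 0.005], [0.061, -0.059, 0.046], [0.022, -0.051, -0.031]] [ 0.033 -0.102  0.002] F [ 0.07  0.17 -4.06]
cap px [417.2 254.9] [ 0.576  -0.381   0.1449] in tool [ 74.7   6.6 -34.8]
cap px [370.9 282.3] [ 0.4276 -0.3515  0.1457] in tool [-76.3  -3.2 -35.4]
```

Bar C reads about −0.10 N·m, so its heavy end is at +x, away from the robot, and the caps lean the same way. It needs a half turn before bay 3.

Request:
play_rows(
  deltas=[
    [15,[0,0,-50],[0,0,0]],
    [15,[0,-20,-100],[0,0,-0.18]],
    [15,[-5,-60,-135],[0,0,-0.36]],
    [15,[-10,-100,-140],[0,0,-0.54]],
    [15,[-15,-130,-140],[0,0,-0.72]],
    [15,[-20,-160,-140],[0,0,-0.9]],
    [15,[-25,-190,-140],[0,0,-1.08]],
    [15,[-29,-214,-140],[0,0,-1.26]],
  ],
)

```text
clock: 23.4
tcp_pos: [0.5014, -0.1473, 0.249]
orientation: [-2.646, -1.687, 0.005]
contact_force: [-0.2, -0.3, -3.9]
grip_width: 0.0235
```

```bash
cat > go3.py <<'E'
from tobay import *
p,Q,ob=now(); print(p.round(4),ob["joints"].round(2),"heading",np.degrees(np.arctan2(Q[1,0],Q[0,0])).round(1))
chain(([.50,.0,.25],down(140)),([.5,.06,.25],Rt),(tcp(.004,.06),Rt))
E
python3 go3.py 3 -1 -20.5 0
```

```text
[ 0.5014 -0.1473  0.249 ] [-0.17  0.19  0.39  1.89 -0.08  1.09 -0.18] heading 65.0
[132.9, -63.5, -0.8] [-0.004, -0.003, -1.309]
[38.6, 46.0, 0.0] [-0.131, -0.423, -0.59]
[11.7, 61.4, 146.3] [0.0, 0.0, 0.0]
```

Request:
play_rows(
  deltas=[
    [15,[20,-10,-1],[0,0,-0.18]],
    [15,[40,-20,-1],[0,0,-0.36]],
    [15,[60,-30,-1],[0,0,-0.54]],
    [15,[80,-40,-1],[0,0,-0.72]],
    [15,[100,-50,-1],[0,0,-0.9]],
    [15,[115,-56,-1],[0,0,-1.08]],
    [15,[125,-60,-1],[0,0,-1.26]],
    [15,[133,-64,-1],[0,0,-1.31]],
  ],
)

```text
clock: 24.4
tcp_pos: [0.4989, 0.0006, 0.249]
orientation: [-1.069, -2.947, 0.002]
contact_force: [0.2, 0.2, -4.8]
grip_width: 0.0236
```

```bash
python3 - 3 -1 -20.5 0 <<'E'
from tobay import *
p,Q,ob=now(); print(p.round(4),ob["joints"].round(2))
chain(([.52,.09,.22],Rt),(tcp(.004,.06),Rt))
E
```

```text
[0.4989 0.0006 0.249 ] [-0.25  0.15  0.14  1.92 -0.03  1.08  0.78]
[41.0, 82.3, 28.9] [-0.132, -0.43, -0.587]
[14.4, 29.6, 111.9] [0.0, 0.0, 0.0]
```

Request:
play_rows(
  deltas=[
    [15,[10,20,5],[-0.03,-0.1,-0.15]],
    [15,[20,40,10],[-0.06,-0.2,-0.3]],
    [15,[30,60,20],[-0.1,-0.32,-0.45]],
    [15,[41,82,29],[-0.132,-0.43,-0.587]],
    [15,[41,82,29],[-0.132,-0.43,-0.587]],
    [15,[41,82,29],[-0.132,-0.43,-0.587]],
  ],
)

```text
clock: 25.15
tcp_pos: [0.5197, 0.0892, 0.2197]
orientation: [0.138, 2.703, -0.03]
contact_force: [-0.4, 0.5, -4.0]
grip_width: 0.0235
```

```bash
python3 see.py 3 -1 -20.5 0 preC
```

```text
25.15 [0.5197 0.0892 0.2197] [-0.42  0.02 -0.01  2.22  0.41  0.56  0.72] F rack [-0.4 -2.1 -3.5]
cap px [294.5 125.4] 61 in bay [ 36.4  92.9 183.3] tool [-74.8  -5.7 -32.1]
cap px [275.8 128.3] 42 in bay [-135.    72.7   15.1] tool [-54.2 165.7 135.9]
cap px [290.7 142. ] 28 in bay [-60.1  73.4  10.3] tool [-55.2  90.8 140.9]
cap px [244.6 159.3] 50 in bay [-135.   -69.2   10.8] tool [ 87.7 165.3 140.4]
cap px [256.9 161.5] 69 in bay [ 35.3 -49.6 181.1] tool [ 67.7  -5.1 -29.8]
cap px [256.5 171.8] 57 in bay [-66.5 -69.2  11.2] tool [ 87.5  96.8 140.1]
err to seat y+4: [14.0, 30.5, 171.8] [-0.001, -0.001, -0.003] hover: [14.1, 30.5, 111.8] [-0.001, -0.001, -0.003]
```

Request:
play_rows(
  deltas=[
    [15,[7,15,40],[0,0,0]],
    [15,[14,30.5,85],[0,0,0]],
    [15,[14,30.5,112],[0,0,0]],
    [15,[14,30.5,112],[0,0,0]],
    [15,[14,30.5,112],[0,0,0]],
  ],
)

```text
clock: 25.82
tcp_pos: [0.5587, 0.1155, 0.1137]
orientation: [0.142, 2.701, -0.029]
contact_force: [0.7, -0.6, -3.7]
grip_width: 0.0236
```

```bash
python3 see.py 3 -1 -20.5 0 hoverC
```

```text
25.825 [0.5587 0.1155 0.1137] [-0.49  0.27  0.05  2.23  0.69  0.33  0.39] F rack [ 0.5 -0.9 -3.6]
cap px [276.7 128.9] 46 in bay [-134.1   74.3   12.1] tool [-67.4 134.9  27.7]
cap px [288.5 139.5] 32 in bay [-70.8  73.2  15.1] tool [-66.6  71.6  24.8]
cap px [298.5 142. ] 54 in bay [ 4.7 82.  71.8] tool [-75.9  -3.9 -31.9]
cap px [244.5 159.2] 52 in bay [-135.8  -68.9   12.1] tool [ 75.8 135.8  27.5]
cap px [260.1 173.5] 110 in bay [-10.3 -62.1  58.8] tool [ 68.3  10.2 -19. ]
err to seat y+4: [2.2, 0.4, 60.4] [-0.001, 0.001, -0.006] hover: [2.1, 0.4, 0.4] [-0.001, 0.001, -0.006]
```

Request:
play_rows(
  deltas=[
    [15,[2,0.4,15],[0,0,-0.005]],
    [15,[2,0.4,30],[0,0,-0.005]],
    [15,[2,0.4,42],[0,0,-0.005]],
    [15,[2,0.4,51],[0,0,-0.005]],
    [15,[2,0.4,57],[0,0,-0.005]],
    [15,[2,0.4,57],[0,0,-0.005]],
  ],
)

```text
clock: 26.62
tcp_pos: [0.581, 0.1139, 0.0614]
orientation: [0.134, 2.701, -0.031]
contact_force: [-0.8, -0.3, -3.9]
grip_width: 0.0233
```

```bash
python3 see.py 3 -1 -20.5 0 lowC
```

```text
26.625 [0.581  0.1139 0.0614] [-0.55  0.4   0.15  2.22  0.86  0.21  0.23] F rack [ 0.3 -2.3 -3.2]
cap px [276.7 128.9] 45 in bay [-133.9   74.1   12.5] tool [-69.9 133.7 -29.5]
cap px [289.5 140.6] 46 in bay [-65.   73.4  11.9] tool [-69.2  64.8 -28.8]
cap px [303.8 151.1] 48 in bay [ 4.  78.3 15.8] tool [-74.1  -4.2 -32.7]
cap px [244.5 159.2] 52 in bay [-135.3  -69.5   11.6] tool [ 73.7 135.1 -28.8]
cap px [256.5 171.7] 54 in bay [-64.5 -68.7  10.8] tool [ 72.9  64.3 -27.9]
cap px [270.3 183.7] 58 in bay [  4.8 -62.9  14. ] tool [ 67.1  -5.  -31.1]
err to seat y+4: [0.2, -0.2, 3.5] [-0.001, 0.001, -0.0] hover: [0.2, -0.2, -56.5] [-0.001, 0.001, -0.0]
```

Request:
play_rows(
  deltas=[
    [15,[0,0,2],[0,0,0]],
    [15,[0,0,3.5],[0,0,0]],
    [15,[0,0,4],[0,0,0]],
  ],
)

```text
clock: 27.05
tcp_pos: [0.5826, 0.1139, 0.0588]
orientation: [0.134, 2.7, -0.03]
contact_force: [-11.0, -0.0, 14.0]
grip_width: 0.0235
```

Request:
play_rows(
  deltas=[
    [15,[2,0,0],[0,0,0]],
    [15,[4,0,0],[0,0,0]],
    [15,[6,0,0.5],[0,0,0]],
    [15,[7,0,0.5],[0,0,0]],
    [15,[7,0,0.5],[0,0,0]],
  ],
)

```text
clock: 27.68
tcp_pos: [0.5782, 0.1147, 0.0567]
orientation: [0.135, 2.697, -0.029]
contact_force: [0.4, -0.7, 7.1]
grip_width: 0.0236
```

```bash
python3 see.py 3 -1 -20.5 0 seatC
```

```text
27.675 [0.5782 0.1147 0.0567] [-0.57  0.41  0.16  2.24  0.92  0.19  0.16] F rack [0.6 3.4 6.2]
cap px [276.6 128.8] 46 in bay [-134.5   72.8   12.8] tool [-73.1 133.8 -32.4]
cap px [289.5 140.6] 46 in bay [-67.2  73.8  11.6] tool [-74.2  66.5 -31.3]
cap px [303.1 152.7] 47 in bay [ 3.9 74.9 11.7] tool [-75.3  -4.5 -31.4]
cap px [244.5 159.3] 51 in bay [-133.9  -69.4   11.5] tool [ 69.1 133.  -31.7]
cap px [256.5 171.7] 54 in bay [-66.6 -68.8  11.1] tool [ 68.4  65.7 -31.4]
cap px [269.5 185. ] 60 in bay [  3.6 -67.8  10.8] tool [ 67.3  -4.5 -31.2]
err to seat y+4: [-4.3, -0.8, 0.5] [0.001, 0.005, -0.001] hover: [-4.6, -0.8, -59.5] [0.001, 0.005, -0.001]
```

Request:
play_rows(
  deltas=[
    [15,[1.5,0,0],[0,0,0]],
    [15,[3,0,0],[0,0,0]],
    [15,[4,0,0],[0,0,0]],
    [15,[4,0,0],[0,0,0]],
  ],
)

```text
clock: 28.22
tcp_pos: [0.5768, 0.1151, 0.0563]
orientation: [0.136, 2.694, -0.028]
contact_force: [5.5, -1.6, 2.3]
grip_width: 0.0235
```

```bash
python3 see.py 3 -1 -20.5 0 seatC2 | grep -v "in bay \[-"
```

```text
28.225 [0.5768 0.1151 0.0563] [-0.57  0.41  0.17  2.24  0.95  0.19  0.12] F rack [ 1.   6.1 -0.3]
cap px [302.3 152.8] 48 in bay [ 0.7 73.  13.1] tool [-75.1  -1.6 -32.3]
cap px [269.4 185.4] 54 in bay [  5.  -69.   11.2] tool [ 66.9  -6.2 -31.6]
err to seat y+4: [-5.8, -1.0, 0.7] [0.001, 0.008, -0.002] hover: [-6.3, -0.9, -59.3] [0.001, 0.008, -0.002]
```

Bar C is against the lip, with 6 N uphill from it. I'll release, retract and move clear.

Request:
play_rows(
  deltas=[
    [32,[-0.5,0,0.3],[0,0,0]],
    [45,[-0.5,0,0.3],[0,0,0]],
    [45,[0,0,-30],[0,0,0]],
    [45,[0,0,-90],[0,0,0]],
    [45,[0,0,-150],[0,0,0]],
    [45,[0,50,-190],[0,0,0]],
    [45,[0,50,-200],[0,0,0]],
    [45,[0,50,-200],[0,0,0]],
  ],
)

```text
clock: 29.28
tcp_pos: [0.4959, 0.173, 0.237]
orientation: [0.135, 2.694, -0.028]
contact_force: [1.0, -0.2, 0.1]
grip_width: 0.0453
```

```bash
python3 see.py 3 -1 -20.5 0 relC
python3 - <<'E'
from h import *
p,d=r.grab_frame("top"); im=cv2.resize(p[100:300,140:500],None,fx=2.2,fy=2.2); q,_=r.grab_frame("side"); im2=cv2.resize(q[90:240,200:400],None,fx=1.8,fy=1.8)
c=np.zeros((440+270,792,3),np.uint8)[:600]; c[:440]=im; 
cv2.imwrite("pics/final.png",im[...,::-1])
for n,f in(("side",q),("top",p)):
    g=np.load(f"pics/{n}0.npz")["p"]; h0,h1=[cv2.cvtColor(a,cv2.COLOR_RGB2HSV) for a in(g,f)]
    for nm,lo,hi in(("org",(5,150,80),(14,255,255)),("red",(0,150,60),(4,255,255))):
        for h in(h0,h1):
            m=cv2.inRange(h,lo,hi); k,l,s,cc=cv2.connectedComponentsWithStats(m); print(n,nm,[(cc[i].round(1).tolist(),int(s[i,4])) for i in range(1,k) if s[i,4]>40 and s[i,0]>140])
E
```

```text
29.275 [0.4959 0.173  0.237 ] [-0.46  0.02 -0.2   2.17  0.5   0.67  0.47] F rack [ 0.1  0.9 -0.3]
cap px [276.6 128.8] 46 in bay [-134.9   73.    12.7] tool [-75.1  84.1 168.5]
cap px [289.5 140.6] 46 in bay [-67.5  71.8  13.1] tool [-73.9  16.8 167.9]
cap px [302.5 153. ] 46 in bay [ 2.1 72.6 12. ] tool [-74.9 -52.9 169. ]
cap px [244.6 159.3] 50 in bay [-135.4  -68.5   11. ] tool [ 66.4  84.4 169. ]
cap px [256.5 171.8] 57 in bay [-66.3 -69.5  10.5] tool [ 67.3  15.3 169.4]
cap px [269.2 185.2] 57 in bay [  2.8 -70.3  11.1] tool [ 68.1 -53.8 168.6]
err to seat y+4: [-6.0, -50.9, 200.9] [0.001, 0.008, -0.002] hover: [-6.5, -50.8, 140.9] [0.001, 0.008, -0.002]
side org [([190.9, 168.9], 294)]
side org [([190.5, 169.5], 339)]
side red [([257.7, 178.0], 86), ([400.6, 235.1], 83)]
side red [([401.1, 235.3], 70)]
top org [([168.1, 268.0], 285)]
top org []
top red [([431.6, 138.3], 193), ([239.7, 209.2], 414)]
top red [([431.6, 138.3], 193), ([223.6, 208.0], 74), ([253.0, 210.2], 74), ([280.7, 212.9], 54)]
```

View pics/relC.png

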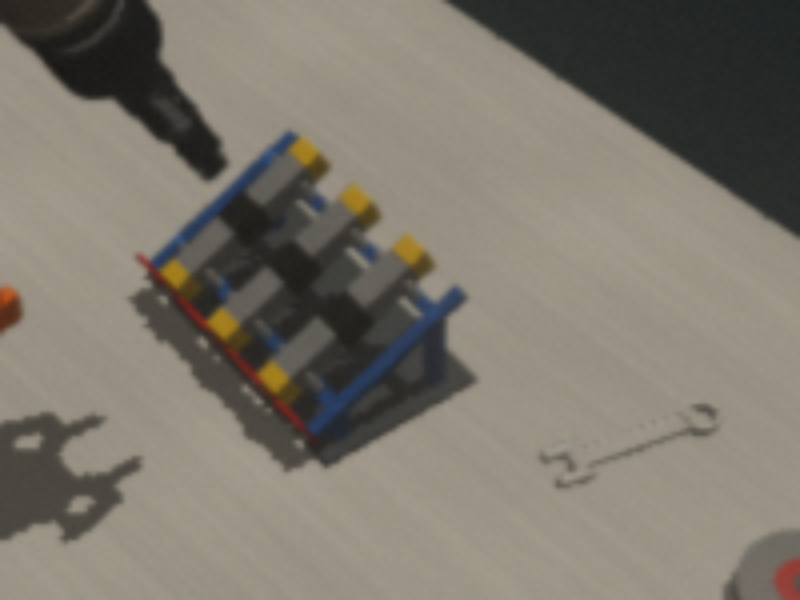

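View pics/final.png

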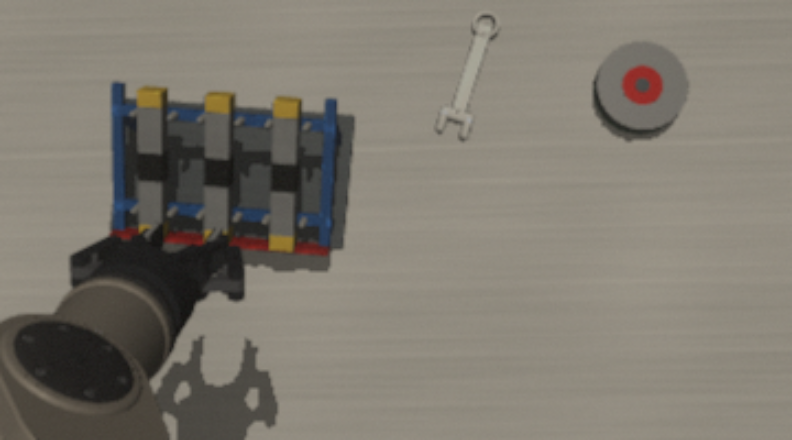

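All three bars lie between their pins, on both rails and at the lip. The wrench, discs and magnet have not moved, and the gripper is clear.

```bash
python3 -c "
from bench import r
print(r.hand_in())"
```

```text
the job is handed in; nothing more can be done
None
```

All three bars are in the rack, one per bay, each placed with the end I found heavy down at the red lip. I handed the job in at about 29 s of the 72 s allowed.

**Heavy ends:** I felt each one from the wrist moment with the bar held at mid-length.

| Bar, by place on the bench | Moment about tool y | Heavy end | Placed in |
|---|---|---|---|
| Nearest the rack | +0.096 N·m | towards the robot | bay 1 |
| Middle | +0.074 N·m | towards the robot | bay 2 |
| Farthest from the rack | −0.10 N·m | away from the robot | bay 3, after a half turn |

The heights of the end caps leaned the same way for each bar, but only by 1–3 mm. Loosening the grip to 20 N on the middle bar did not make it tip clearly. The heavy ends therefore rest mainly on the felt moment.

**Placing:** Each bar was lowered onto the rails, with at most about 18 N of contact in the readings. It was then slid down until the lip pushed back with 4–6 N, and released. In the last depth check the caps of all three bars agreed within about 2 mm along the bay and 3 mm in height.

**Things to leave alone:** The discs are within half a pixel of where they started. The magnet's side-view position agrees within about 0.6 pixel, though the arm hid it in the last top view. I judged the wrench only by eye, and it looks unmoved.

**What disagreed:** The first grasp closed above the bar because the fingertips sat about 22 mm short of the stated TCP. I found the real depth by lowering in steps and used it for the grasps that followed.

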